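Weigh a reel of copper wire

ROBOT

A 6-joint arm with a two-finger parallel gripper is mounted at the origin on the work surface. World frame = base frame: x ahead of the robot, y to its left, z up, the work surface at z = 0. Lengths are in m, angles in degrees, forces in N, time in s.
With the tool pointing down it reaches from about 0.25 to 0.725 m from the base axis. Payload 9.7 kg.
Tool frame: the origin (TCP) lies midway between the tips of the shut fingers; the grasp point (between the pads) lies 19 mm behind it; z points along the fingers, y is the line along which they close (so a half turn about z gives the same grasp; the last joint's range is limited). The gripper opens to 85 mm and grips with 20 to 120 N. Pads are 22 mm wide; open, the fingers measure 114 mm over their backs; the gripper's body (76 mm by 85 mm) begins 54 mm behind the grasp point. The pads swing forward as they close: fully open they stand 13 mm farther back than shut.
Start: joints at [-75.115, 4.979, 10.078, 95.1, 0, 90], TCP at [0.141, -0.532, 0.231] pointing down, gripper open.
Joint ranges: [-179.16, 179.16], [-48.56, 103.87], [-65.8, 70.77], [-126.05, 130.52], [-82.76, 87.17], [-180, 180]. Speed limits (degrees/s): [127.2, 127.2, 147.25, 180, 180, 180].

INTERFACE

Orientations are given as [roll, pitch, yaw] about the fixed x, y, z axes, in that order (R = Rz(yaw) Ry(pitch) Rx(roll)).
In Python, from workcell import readout, imaging, bot, spotter gives the robot as it stands.
- The arm moves only by the shell command python3 -m jog 'ROWS' [FORCE]. ROWS is JSON, a list of rows, each an object with "rotation": the turn, a rotation vector about the world's x, y, z in degrees, a list of three; "translation": the shift along the world's x, y, z in mm, a list of three; "grip": the finger opening in mm, from 0 to 85.4. In form: [{"rotation": [wx, wy, wz], "translation": [dx, dy, dz], "grip": grip}, ...]. A call has 1 to 20 rows; each row is the pose to reach, as a shift and turn from the pose commanded when the call began; what a row does not reach only later rows make up. A row lasts 1/10 s, in which the tool goes at most 50 mm and 8.59 degrees, less where a joint would pass 70% of its speed; a pose out of reach is approached as far as the arm can. A call with a gripper value outside its range is refused whole. The fingers move at their own pace and stop on an object; FORCE is the grip in N (left out, the last holds). Time passes only in rows, so rows that repeat a pose let the fingers close. It gives the time, the measured TCP pose, the force, the opening and the grip force at its end, in the units of the state.
- readout.get_obs(): the state, without advancing time (a new reading comes with each control period).
- imaging.camera(name): name is "scene" or "top" or "wrist"; returns (picture, depth): 400x640x3 uint8, red, green, blue; 400x640 float32, m along the optical axis (not along the pixel's ray), 0 where there is no reading.
- imaging.camera_info(name): a dict with "vertical_fov" (degrees; the focal length in pixels is half the picture's height over the tangent of half this angle, whatever the lens; pixels are square), "cx", "cy" (the principal point, pixels), "extrinsics" (4x4, takes a point from camera to world coordinates); the wrist camera has in their place "tool_from_camera" (4x4, takes a point from camera to tool coordinates, whose origin is the TCP and whose axes are the flange's). Camera axes: x right, y down, z forward; pixel columns grow to the right and rows downward; lengths in m; the calibration is good to about 2 mm. A picture is of the moment at which its call begins: read the wrist's pose just before it. camera_info takes no time and is no camera call.
- bot.job_done(): hands the job in; it is judged then, once.
Trained networks look in the newest picture that a camera, given by its name, has taken for a name from the list of things; names that differ only in an ending like _2 or _b are one class to them, and where a whole thing is asked for, a point or a joint stands for the part that bears it (a point fixed in the world has none). Each returns a list of dicts, best first, with "confidence" (0 to 1); they miss things now and then, are a little off and sometimes report something else, mostly with a low value. They report only what shows in the picture. A call takes as long as a camera call. They do not tell look-alikes from the thing itself.
- spotter.spot_in(camera, target): "box" ([centre column, centre row, width, height] in pixels, round what is visible of it).
- spotter.mark_of(camera, target): "uv" ([column, row] in pixels: a listed point, or the origin of a listed thing).
The state is a dict: "time": time; "q": joint angles; "qd": joint speeds; "joint_efforts": joint torques, N m; "ee_pos": TCP position; "tcp_rot": TCP orientation; "wrist_force": force on the tool from outside, world axes, zero at the start; "torque": the same for the moment, N m; "opening": finger opening in m; "grasp_force": force on a finger pad.
Only numpy, scipy, OpenCV 4.12 (cv2) and the standard library are available. Lean on these libraries where they do the work, as an engineer would, in place of code of your own. Each camera call takes 0.05 s, during which the arm holds its last target. There are 200 camera calls.

TASK

Press the balance's round tare key fully down while its pan is empty, then slide the wider of the two copper wire reels up off its leaning spindle and set it down, without dropping it, flat on the middle of the balance's pan, lower flange down as it stood, and let go. Leave the slimmer reel on its spindle and do not disturb the other things on the bench.

Things in the scene. Friction and masses are not known exactly. Their poses are not given: they have to be found in the camera images.
- reel_wide: the wide reel: white flanges, wound with copper wire; a cylinder 56 mm in diameter, 44 mm tall, through hole 25 mm; about 0.26 kg. Origin: centre of its underside; z: its axis, pointing up the spindle at the start. It starts fully down on one of the two spindles (either one). Grip it across its 56 mm diameter.
- reel_slim: the slim reel, same build: 40 mm in diameter, 44 mm tall, hole 25 mm; on the other spindle. Origin: centre of its underside; z: its axis.
- spindle_a: fixed steel spindle of the reel stand: 18 mm in diameter, 62 mm long, last 7 mm tapered, so it stands 18 mm proud of a reel. Origin: on its axis at the seat on which a reel rests (a 40 mm collar 5 mm thick lies just below); z: along the spindle to its tip; it leans 30 degrees from vertical towards the stand's front (robot side); y: level, along the stand, from spindle_b to spindle_a.
- spindle_b: the second, equal spindle, 130 mm along -y from spindle_a, same axes.
- stand: fixed grey reel stand, base 130 x 270 x 12 mm. Origin: at table level, 10 mm ahead (-x) of the base's centre; x: to the rear (away from the robot), y: along the stand. Seats at (10, +-65, 60) mm. A round steel guide bar 10 mm thick runs along y above the reels at x 20, z 190 mm, from y -125 to 125 mm, carried by two posts at x 60, y +-125 mm: it leaves no room for a gripper pointing straight down.
- balance: fixed white top-loading balance, 290 x 200 mm, front part 50 mm high, rear part 70 mm high. Origin: under its centre at table level; x: to its rear, y: to its left. Square steel pan 150 (x) x 160 (y) mm at the rear, display and keys at the front.
- pan (a point): centre of the upper face of the balance's pan, 82 mm above the table, 55 mm behind the balance's centre.
- tare_top (a point): centre of the top of the tare key: a black round key 26 mm in diameter in a grey round housing, at the front of the balance right of the display (seen from the robot), top 72 mm above the table, pressed straight down.
- tare (a joint): travel of the tare key: 0 up, 0.006 m fully down; sprung, 5 N for fully down.
- vial: small loose amber jar with black cap, 28 mm diameter, 65 mm tall; bystander. Origin: centre of its underside.
- spatula: loose narrow steel lab spatula lying flat, about 180 x 12 x 5 mm; bystander. Origin: centre of its underside.
- beaker: loose clear beaker, 56 mm diameter, 70 mm tall; bystander. Origin: centre of its underside.
Things that resemble listed ones, but are neither listed nor needed, are in the scene too. Leave any purple look-alike of the reel_wide alone. What is shaped like the reel_slim but green is not meant.

How it is judged (in metres and radians):
On the way, in this order (a step that is already met when the one before it is completed fails the run):
1. the tare key is pressed down at least 4 mm while both reels are on their spindles (value of joint tare above 0.004 m and (distance between reel_wide and spindle_a below 0.012 m or distance between reel_wide and spindle_b below 0.012 m) and (distance between reel_slim and spindle_a below 0.012 m or distance between reel_slim and spindle_b below 0.012 m)), for 0.1 s.
2. the wide reel is clear of both spindles (distance between reel_wide and spindle_a above 0.07 m and distance between reel_wide and spindle_b above 0.07 m), for 0.1 s.
At the end, for the whole second after the job is handed in: The wide reel lies flat (within 0.1 rad) and at rest on the pan, lower flange down, its axis within 35 mm of the pan's centre, released; the slim reel is fully down on its spindle (within 12 mm of its seat); the tare key is up again (horizontal distance between reel_wide and pan below 0.035 m and z of reel_wide in the frame of pan between -0.005 and 0.005 m and angle between reel_wide's own z axis and vertical below 0.1 rad and linear speed of reel_wide below 0.02 m/s and contact force between reel_wide and the fingers below 0.1 N and (distance between reel_slim and spindle_a below 0.012 m or distance between reel_slim and spindle_b below 0.012 m) and value of joint tare below 0.002 m); the robot touches nothing.
It fails at once if the wide reel falls free (faster than 0.5 m/s while no finger touches it) (linear speed of reel_wide above 0.5 m/s and contact force between reel_wide and the fingers below 0.05 N).
It fails at once if a bystander is moved by more than 30 mm (distance of any of vial, spatula, beaker from where it was at the start of the episode above 0.03 m).
It fails at once if the slim reel comes off its seat by more than 20 mm (distance of reel_slim from where it was at the start of the episode above 0.02 m).
It also fails if it takes over 58 s, if anything falls off the work surface, if the arm or the gripper's body presses on something with over 40 N, if the wrist force passes 120 N, or if a joint passes its speed limit or range.

## Working session

There is one attempt and no reset: what is moved stays moved. The work goes in short steps, Python scripts to look and compute and a shell command to move; the robot and the scene stay as the last step left them, time stands still between calls to the robot, and variables do not carry over. Pictures are saved under pics/ and viewed, at most 10 in all, crops included, and the job is handed in when it is done.

```bash
mkdir -p pics; ls
cat > h.py <<'E'
import numpy as np,cv2
from workcell import readout,imaging,bot,spotter
from scipy.spatial.transform import Rotation as R
def cam(n):
    o=readout.get_obs(); p,d=imaging.camera(n); i=imaging.camera_info(n)
    f=p.shape[0]/2/np.tan(np.radians(i["vertical_fov"]/2))
    if "extrinsics" in i: T=np.array(i["extrinsics"])
    else:
        W=np.eye(4);W[:3,3]=o["ee_pos"];W[:3,:3]=R.from_euler("xyz",o["tcp_rot"],degrees=True).as_matrix();T=W@np.array(i["tool_from_camera"])
    return p,d,(f,i["cx"],i["cy"],T)
def ray(c,u,v):
    f,cx,cy,T=c;return T[:3,:3]@np.array([(u-cx)/f,(v-cy)/f,1]),T[:3,3]
def atz(c,u,v,z):
    r,o=ray(c,u,v);return o+r*(z-o[2])/r[2]
def cloud(d,c):
    f,cx,cy,T=c;v,u=np.mgrid[:d.shape[0],:d.shape[1]]
    P=np.stack([(u-cx)/f*d,(v-cy)/f*d,d],-1);return P@T[:3,:3].T+T[:3,3]
def proj(c,P):
    f,cx,cy,T=c;q=(np.atleast_2d(P)-T[:3,3])@T[:3,:3];return np.c_[q[:,0]/q[:,2]*f+cx,q[:,1]/q[:,2]*f+cy]
def save(n,p): cv2.imwrite("pics/"+n+".png",p[...,::-1])
E
python3 - <<'E'
from h import *
o=readout.get_obs();print(o["ee_pos"],o["tcp_rot"],o["time"])
for n in("scene","top"):
    p,d,c=cam(n);save(n,p);np.savez(n,p=p,d=d);print(n,c[3][:3,3].round(3))
    P=cloud(d,c)
    for t in("reel_wide","reel_slim","spindle_a","stand","balance","pan","tare_top","vial","spatula","beaker"):
        for m in spotter.mark_of(n,t)[:3]:
            u,v=m["uv"];iu,iv=int(round(u)),int(round(v))
            print(t,round(m["confidence"],2),np.round(m["uv"]),P[iv,iu].round(3) if 0<=iv<400 and 0<=iu<640 else "")
E
```

```text
pics
[ 0.14121218 -0.53134618  0.23057758] [-1.79926108e+02  2.45908880e-03  1.48843861e+01] 0.0
scene [1.218 0.598 0.788]
reel_wide 0.63 [244. 175.] [ 0.6   -0.303  0.074]
reel_wide 0.59 [227. 152.] [ 0.524 -0.484  0.034]
reel_slim 0.63 [247. 242.] [ 0.734 -0.131  0.036]
reel_slim 0.62 [274. 197.] [ 0.608 -0.178  0.071]
spindle_a 0.68 [259. 204.] [ 0.602 -0.25   0.009]
spindle_a 0.48 [272. 197.] [ 0.611 -0.182  0.07 ]
stand 0.88 [260. 205.] [ 0.606 -0.242  0.012]
balance 0.63 [425. 291.] [0.621 0.269 0.081]
pan 0.66 [416. 275.] [0.6   0.233 0.083]
tare_top 0.43 [432. 229.] [0.448 0.168 0.071]
vial 0.69 [376. 213.] [ 0.433 -0.001  0.016]
spatula 0.68 [347. 242.] [0.553 0.011 0.005]
spatula 0.57 [271. 197.] [ 0.653 -0.131  0.118]
beaker 0.86 [274. 277.] [ 0.765 -0.003  0.036]
top [ 0.45  -0.071  1.103]
reel_wide 0.76 [458. 219.] [ 0.523 -0.486  0.016]
reel_wide 0.68 [406. 193.] [ 0.588 -0.317  0.098]
reel_slim 0.73 [342. 150.] [ 0.732 -0.152 -0.004]
reel_slim 0.57 [358. 192.] [ 0.589 -0.187  0.105]
spindle_a 0.48 [360. 193.] [ 0.587 -0.192  0.104]
spindle_a 0.46 [403. 193.] [ 0.587 -0.309  0.099]
stand 0.68 [375. 200.] [ 0.579 -0.247  0.011]
stand 0.25 [403. 193.] [ 0.587 -0.309  0.099]
stand 0.22 [288. 211.] [0.547 0.008 0.003]
balance 0.89 [211. 210.] [0.543 0.213 0.081]
pan 0.79 [208. 189.] [0.601 0.223 0.078]
pan 0.22 [357. 190.] [ 0.597 -0.186  0.089]
tare_top 0.57 [226. 247.] [0.443 0.171 0.074]
vial 0.57 [291. 251.] [ 0.431 -0.001  0.003]
spatula 0.48 [285. 211.] [0.547 0.017 0.001]
beaker 0.8 [299. 148.] [ 0.719 -0.026  0.071]
beaker 0.18 [289. 212.] [0.544 0.005 0.006]
```

Run:
```python
from h import *
s=np.load("scene.npz")["p"];t=np.load("top.npz")["p"]
a=cv2.resize(s[120:320,190:490],(780,520),interpolation=cv2.INTER_CUBIC);save("sc",a)
b=cv2.resize(t[120:290,150:490],(800,400),interpolation=cv2.INTER_CUBIC);save("tc",b)
```

```text
(no output)
```

View pics/sc.png

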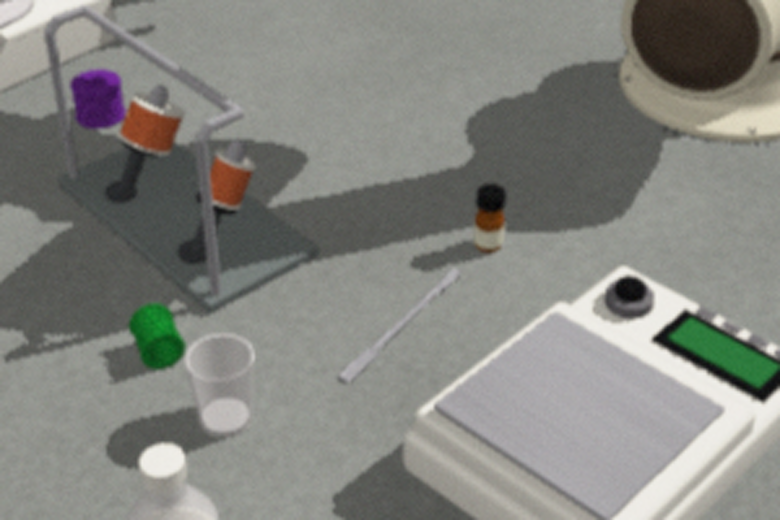

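View pics/tc.png

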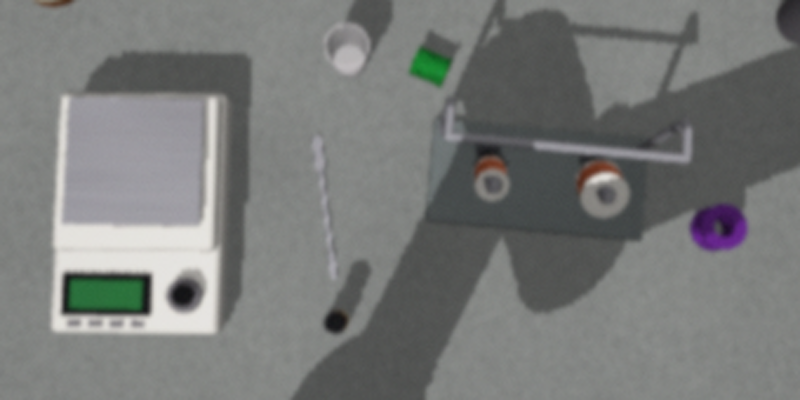

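The scene crop shows three wide candidates: the purple one on the bench at scene (227,158), a look-alike to leave, and the copper, white-flanged one on the stand at scene (248,168), top (406,200). That second one is reel_wide, because it is wider than the other stand reel. The slim copper reel is at scene (280,190), top (359,196). The green one at scene (250,250) is not meant. The tare key is the black disc at top (228,245). The bystanders are clear of these.

Run:
```python
from h import *
z=np.load("top.npz");t,d=z["p"],z["d"];i=imaging.camera_info("top");f=200/np.tan(np.radians(i["vertical_fov"]/2));c=(f,i["cx"],i["cy"],np.array(i["extrinsics"]))
P=cloud(d,c);g=t.astype(int)
m=(g.sum(-1)<150);m2=np.zeros_like(m);m2[232:258,218:240]=m[232:258,218:240]
v,u=np.nonzero(m2);print("key",len(u),u.mean(),v.mean(),atz(c,u.mean(),v.mean(),.072).round(4), np.median(P[m2],0).round(4))
# bar
reg=np.zeros_like(m);reg[150:200,320:450]=1
b=reg&(P[...,2]>.165)&(P[...,2]<.22);B=P[b];print("bar",len(B),B[:,2].mean())
b&=(P[...,0]<.65)
v,u=np.nonzero(b);Q=np.array([atz(c,a,e,.193) for a,e in zip(u,v)]);
k=np.polyfit(Q[:,1],Q[:,0],1);print("bar x=",k,"yaw",-np.degrees(np.arctan(k[0])),"y range",Q[:,1].min(),Q[:,1].max())
# white flanges
w=(g.min(-1)>115)&(g.max(-1)-g.min(-1)<40)
for nm,(u0,u1) in dict(slim=(345,372),wide=(388,424)).items():
    mm=np.zeros_like(m);mm[183:215,u0:u1]=w[183:215,u0:u1]
    v,u=np.nonzero(mm);A=P[mm];A=A[abs(A[:,2]-np.median(A[:,2]))<.02]
    n=np.linalg.svd(A-A.mean(0))[2][2];print(nm,len(A),A.mean(0).round(4),n.round(3),u.min(),u.max(),v.min(),v.max())
# balance pan outline
A=P[(P[...,2]>.06)&(P[...,2]<.1)&(P[...,1]>.08)&(P[...,1]<.36)&(P[...,0]<.72)]
r=cv2.minAreaRect((A[:,:2]*1000).astype(np.float32));print("balance",r)
```

```text
key 54 227.38888888888889 244.61111111111111 [0.4493 0.1674 0.072 ] [0.4482 0.1679 0.0716]
bar 551 0.19312926273116257
bar x= [0.07863004 0.6255716 ] yaw -4.495919325151398 y range -0.3866281967215676 -0.13005238833659158
slim 52 [ 0.5715 -0.1885  0.0956] [-0.528  0.039  0.848] 353 365 193 204
wide 214 [ 0.5634 -0.318   0.098 ] [-0.454  0.047  0.89 ] 388 423 183 211
balance ((556.1810913085938, 227.96629333496094), (191.42977905273438, 257.3282775878906), 88.91283416748047)
```

```bash
python3 -m jog '[{"rotation":[0,0,0],"translation":[43,99,0],"grip":0},{"rotation":[0,0,0],"translation":[65,149,0],"grip":0},{"rotation":[0,0,0],"translation":[87,198,0],"grip":0},{"rotation":[0,0,0],"translation":[109,248,-10],"grip":0},{"rotation":[0,0,0],"translation":[130,298,-20],"grip":0},{"rotation":[0,0,0],"translation":[152,347,-30],"grip":0},{"rotation":[0,0,0],"translation":[174,397,-40],"grip":0},{"rotation":[0,0,0],"translation":[195,447,-50],"grip":0},{"rotation":[0,0,0],"translation":[217,496,-60],"grip":0},{"rotation":[0,0,0],"translation":[239,546,-70],"grip":0},{"rotation":[0,0,0],"translation":[261,596,-80],"grip":0},{"rotation":[0,0,0],"translation":[283,645,-90],"grip":0},{"rotation":[0,0,0],"translation":[303,702,-100],"grip":0},{"rotation":[0,0,0],"translation":[303,702,-110],"grip":0},{"rotation":[0,0,0],"translation":[303,702,-110],"grip":0},{"rotation":[0,0,0],"translation":[303,702,-110],"grip":0},{"rotation":[0,0,0],"translation":[303,702,-110],"grip":0}]'
```

```text
time: 2.8
ee_pos: [0.4526, 0.1454, 0.1198]
tcp_rot: [-178.8, 0.1, 17.1]
wrist_force: [-0.9, -0.6, 0.1]
opening: 0.0001
grasp_force: 0.0
```

```bash
python3 -m jog '[{"rotation":[0,0,0],"translation":[0,0,0],"grip":0},{"rotation":[0,0,0],"translation":[0,0,0],"grip":0},{"rotation":[0,0,0],"translation":[0,0,0],"grip":0}]'
python3 - <<'E'
from h import *
p,d,c=cam("wrist");save("w1",p)
print(readout.get_obs()["ee_pos"])
for m in spotter.mark_of("wrist","tare_top"): print(m["uv"],m["confidence"],atz(c,*m["uv"],.072))
g=p.astype(int).sum(-1);q=proj(c,[.449,.168,.072])[0];print(q)
E
```

```text
time: 3.1
ee_pos: [0.4522, 0.1433, 0.122]
tcp_rot: [-178.8, -0.0, 16.9]
wrist_force: [0.4, 1.1, 0.4]
opening: -0.0003
grasp_force: 0.0
[0.45227705 0.14339573 0.12198372]
[287.3, 219.0] 0.61 [0.44693808 0.16965476 0.072     ]
[454.4, 268.0] 0.32 [0.44677781 0.03663393 0.072     ]
[263.4, 65.3] 0.3 [0.54223574 0.21073583 0.072     ]
[290.1906261  217.11279262]
```

View pics/w1.png

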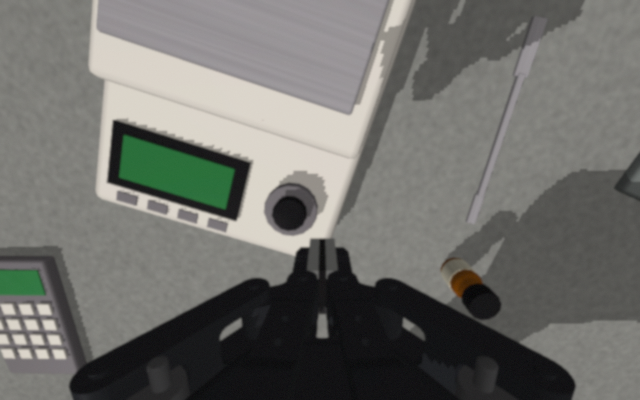

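The wrist picture shows the black key at (289,211), with the shut fingertips just short of it near (322,245). The key is clear, so I'll press it.

```bash
python3 -m jog '[{"rotation":[0,0,0],"translation":[-2,26,0],"grip":0},{"rotation":[0,0,0],"translation":[-2,26,0],"grip":0},{"rotation":[0,0,0],"translation":[-2,26,-20],"grip":0},{"rotation":[0,0,0],"translation":[-2,26,-40],"grip":0},{"rotation":[0,0,0],"translation":[-2,26,-48],"grip":0},{"rotation":[0,0,0],"translation":[-2,26,-53],"grip":0},{"rotation":[0,0,0],"translation":[-2,26,-56],"grip":0},{"rotation":[0,0,0],"translation":[-2,26,-56],"grip":0},{"rotation":[0,0,0],"translation":[-2,26,-56],"grip":0},{"rotation":[0,0,0],"translation":[-2,26,-56],"grip":0}]'
```

```text
time: 4.2
ee_pos: [0.4549, 0.1572, 0.0662]
tcp_rot: [-178.2, -0.0, 18.1]
wrist_force: [-2.6, 0.0, 5.3]
opening: 0.0001
grasp_force: 2.3
```

```bash
python3 -m jog '[{"rotation":[0,0,0],"translation":[0,0,30],"grip":0},{"rotation":[0,0,0],"translation":[0,0,50],"grip":0}]'; python3 -c "
from h import *
o=readout.get_obs();print(o['q'],o['tcp_rot'])"
```

```text
time: 4.4
ee_pos: [0.4549, 0.1571, 0.1166]
tcp_rot: [-178.2, -0.0, 18.1]
wrist_force: [0.8, -0.1, -0.2]
opening: 0.0001
grasp_force: 0.0
[ 18.0038682   -5.19873559 -12.77290704  82.39735582   1.76497116
 179.94223084] [-1.78235058e+02 -3.02519908e-02  1.80616100e+01]
```

```bash
cat >> h.py <<'E'
def delta(Rt,n):
    o=readout.get_obs();v=(Rt*R.from_euler("xyz",o["tcp_rot"],degrees=True).inv()).as_rotvec(degrees=True);return [(v*k/n).round(1).tolist() for k in range(1,n+1)]
E
python3 -c "
from h import *
print(delta(R.from_euler('xyz',[180,0,75],degrees=True),7))"
```

```text
[[-0.2, -0.2, 8.1], [-0.4, -0.4, 16.3], [-0.6, -0.6, 24.4], [-0.7, -0.8, 32.5], [-0.9, -0.9, 40.7], [-1.1, -1.1, 48.8], [-1.3, -1.3, 56.9]]
```

```bash
python3 -m jog '[{"rotation":[-0.2,-0.2,8],"translation":[-5,11,0],"grip":0},{"rotation":[-0.4,-0.4,16],"translation":[-5,11,0],"grip":0},{"rotation":[-0.6,-0.6,24],"translation":[-5,11,0],"grip":0},{"rotation":[-0.7,-0.8,32.5],"translation":[-5,11,0],"grip":0},{"rotation":[-0.9,-0.9,40.7],"translation":[-5,11,0],"grip":0},{"rotation":[-1.1,-1.1,48.8],"translation":[-5,11,-10],"grip":0},{"rotation":[-1.3,-1.3,57],"translation":[-5,11,-30],"grip":0},{"rotation":[-1.3,-1.3,57],"translation":[-5,11,-42],"grip":0},{"rotation":[-1.3,-1.3,57],"translation":[-5,11,-47],"grip":0},{"rotation":[-1.3,-1.3,57],"translation":[-5,11,-50],"grip":0},{"rotation":[-1.3,-1.3,57],"translation":[-5,11,-51],"grip":0},{"rotation":[-1.3,-1.3,57],"translation":[-5,11,-51],"grip":0},{"rotation":[-1.3,-1.3,57],"translation":[-5,11,-51],"grip":0},{"rotation":[-1.3,-1.3,57],"translation":[-5,11,-51],"grip":0}]'
```

```text
time: 5.8
ee_pos: [0.4494, 0.168, 0.0659]
tcp_rot: [-180.0, 0.1, 74.9]
wrist_force: [-7.3, -2.8, 11.3]
opening: -0.0001
grasp_force: 5.8
```

```bash
python3 -m jog '[{"rotation":[0,0,0],"translation":[0,0,30],"grip":0},{"rotation":[0,0,0],"translation":[0,0,70],"grip":20},{"rotation":[0,0,0],"translation":[0,0,120],"grip":40},{"rotation":[0,0,0],"translation":[0,0,170],"grip":85}]'; python3 -c "
from h import *
print(np.array(imaging.camera_info('wrist')['tool_from_camera']).round(3),readout.get_obs()['q'])
for y in(-4.5,175.5):
  s=1 if y<0 else -1
  print(y,delta(R.from_euler('z',-4.5,degrees=True)*R.from_euler('y',-30,degrees=True)*R.from_euler('x',180,degrees=True)*R.from_euler('z',0 if y<0 else 180,degrees=True),13)[-1])"
```

```text
time: 6.2
ee_pos: [0.4493, 0.1679, 0.2365]
tcp_rot: [180.0, 0.1, 74.9]
wrist_force: [0.7, 0.7, 0.4]
opening: 0.0432
grasp_force: 0.0
[[ 0.    -0.959 -0.284  0.073]
 [ 1.     0.     0.     0.   ]
 [-0.    -0.284  0.959 -0.142]
 [ 0.     0.     0.     1.   ]] [ 2.05183622e+01 -4.49213187e+00  1.16108959e+00  9.56808950e+01
 -5.16246656e-02  1.25621110e+02]
-4.5 [18.8, -26.6, -77.4]
175.5 [-27.8, -19.6, 98.0]
```

```bash
python3 -m jog '[{"rotation":[-1.9,-1.3,6.5],"translation":[0,-32,0],"grip":85},{"rotation":[-3.7,-2.6,13.1],"translation":[0,-65,0],"grip":85},{"rotation":[-5.6,-3.9,19.6],"translation":[0,-97,0],"grip":85},{"rotation":[-7.4,-5.2,26.1],"translation":[0,-129,0],"grip":85},{"rotation":[-9.3,-6.5,32.7],"translation":[0,-161,0],"grip":85},{"rotation":[-11.1,-7.8,39.2],"translation":[0,-194,0],"grip":85},{"rotation":[-13,-9.1,45.7],"translation":[0,-226,0],"grip":85},{"rotation":[-14.8,-10.5,52.3],"translation":[0,-258,0],"grip":85},{"rotation":[-16.7,-11.8,58.8],"translation":[0,-290,0],"grip":85},{"rotation":[-18.5,-13.1,65.3],"translation":[0,-323,0],"grip":85},{"rotation":[-20.4,-14.4,71.9],"translation":[0,-355,0],"grip":85},{"rotation":[-22.2,-15.7,78.4],"translation":[0,-387,0],"grip":85},{"rotation":[-24.1,-17,84.9],"translation":[0,-419,0],"grip":85},{"rotation":[-25.9,-18.3,91.5],"translation":[20,-452,0],"grip":85},{"rotation":[-27.8,-19.6,98],"translation":[40,-484,-20],"grip":85},{"rotation":[-27.8,-19.6,98],"translation":[66,-484,-46],"grip":85},{"rotation":[-27.8,-19.6,98],"translation":[66,-484,-46],"grip":85},{"rotation":[-27.8,-19.6,98],"translation":[66,-484,-46],"grip":85}]'
python3 - <<'E'
from h import *
o=readout.get_obs();print(o["q"],o["tcp_rot"],o["ee_pos"])
p,d,c=cam("wrist");save("w2",p);np.savez("w2",p=p,d=d,T=c[3],f=c[0],k=c[1:3])
for t in("reel_wide","spindle_a"):
  for m in spotter.mark_of("wrist",t)[:3]: print(t,m)
E
```

```text
time: 8.0
ee_pos: [0.5153, -0.3158, 0.188]
tcp_rot: [180.0, 29.9, 175.5]
wrist_force: [0.1, 0.3, 0.5]
opening: 0.085
grasp_force: 0.0
[-39.19537456 -13.7053764  -17.96958615  60.43753612  16.49380255
 -30.97214774] [179.98866963  29.90049269 175.49986393] [ 0.51532323 -0.31581129  0.18803738]
reel_wide {'uv': [323.9, 184.8], 'confidence': 0.92}
reel_wide {'uv': [164.3, 147.7], 'confidence': 0.67}
spindle_a {'uv': [318.8, 187.0], 'confidence': 0.94}
spindle_a {'uv': [442.4, 188.4], 'confidence': 0.76}
```

View pics/w2.png

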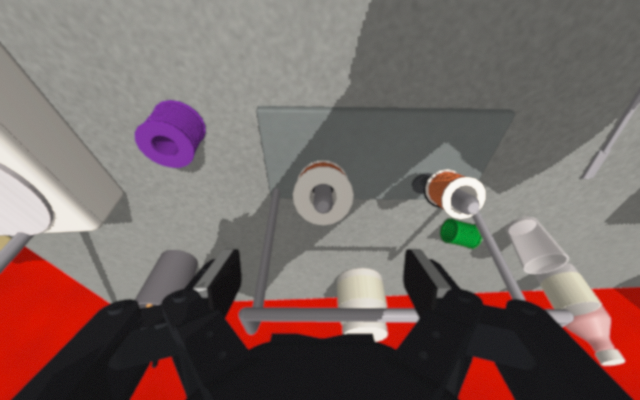

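The wrist view shows the copper reel with the wide white flange at (323,195) below the open gripper. The slim reel is at (460,193) and the purple one is off the stand at (170,135). This is the confirming close view, so I'll fit the flange and compute the grasp.

Run:
```python
from h import *
z=np.load("w2.npz");p,d=z["p"],z["d"];c=(float(z["f"]),*z["k"],z["T"]);P=cloud(d,c)
ps=R.from_euler('z',-4.5,degrees=True).as_matrix();ax=ps@[-.5,0,.75**.5]
for nm,(u0,u1,v0,v1) in dict(wide=(285,362,150,232),slim=(430,495,160,225)).items():
    w=p[v0:v1,u0:u1].astype(int);Q=P[v0:v1,u0:u1]
    m=(w.min(-1)>140)&(w.max(-1)-w.min(-1)<35)&(abs(Q[...,2]-.098)<.025)
    A=Q[m];pl=np.linalg.svd(A-A.mean(0),full_matrices=False)[2][2];pl*=np.sign(pl[2])
    v,u=np.nonzero(m);h=cv2.convexHull(np.c_[u+u0,v+v0].astype(np.float32))
    s=np.dot(A.mean(0),ax)
    # project hull on plane through median height, fit circle
    H=[]
    for a,b in h[:,0]:
        r,o=ray(c,a,b);H.append(o+r*(s-o@ax)/(r@ax))
    H=np.array(H);x=ps@[.75**.5,0,.5];y=ps@[0,1,0];X=np.c_[H@x,H@y]
    (cx,cy),rad=cv2.minEnclosingCircle((X*1000).astype(np.float32))
    C=(cx*x+cy*y)/1000+s*ax
    B=np.c_[2*X,np.ones(len(X))];q=np.linalg.lstsq(B,(X**2).sum(1),rcond=None)[0]
    C2=q[0]*x+q[1]*y+s*ax
    print(nm,len(A),pl.round(3),C.round(4),rad,C2.round(4),"seat",(C2-.044*ax).round(4))
# goal
o=readout.get_obs();print("axis",ax.round(4),o["ee_pos"])
```

```text
wide 1931 [-0.5    0.046  0.865] [ 0.5623 -0.3186  0.0958] 27.220733642578125 [ 0.5624 -0.3184  0.0959] seat [ 0.5843 -0.3202  0.0578]
slim 901 [-0.683 -0.046  0.729] [ 0.5729 -0.191   0.0977] 19.762971878051758 [ 0.5728 -0.1908  0.0976] seat [ 0.5947 -0.1925  0.0595]
axis [-0.4985  0.0392  0.866 ] [ 0.5156861  -0.31592758  0.19036305]
```

```bash
python3 -m jog '[{"rotation":[0,0,0],"translation":[-5,2,-3],"grip":85},{"rotation":[0,0,0],"translation":[10,1,-29],"grip":85},{"rotation":[0,0,0],"translation":[24,0,-53],"grip":85},{"rotation":[0,0,0],"translation":[38,-2,-78],"grip":85},{"rotation":[0,0,0],"translation":[53,-3,-103],"grip":85},{"rotation":[0,0,0],"translation":[60,-4,-116],"grip":85},{"rotation":[0,0,0],"translation":[67,-4,-128],"grip":85},{"rotation":[0,0,0],"translation":[67,-4,-128],"grip":85},{"rotation":[0,0,0],"translation":[67,-4,-128],"grip":85}]'
python3 - <<'E'
from h import *
p,d,c=cam("wrist");save("w3",p)
E
```

```text
time: 9.05
ee_pos: [0.5826, -0.3201, 0.0613]
tcp_rot: [-179.9, 30.0, 175.7]
wrist_force: [-0.6, 0.4, 0.4]
opening: 0.085
grasp_force: 0.0
```

View pics/w3.png

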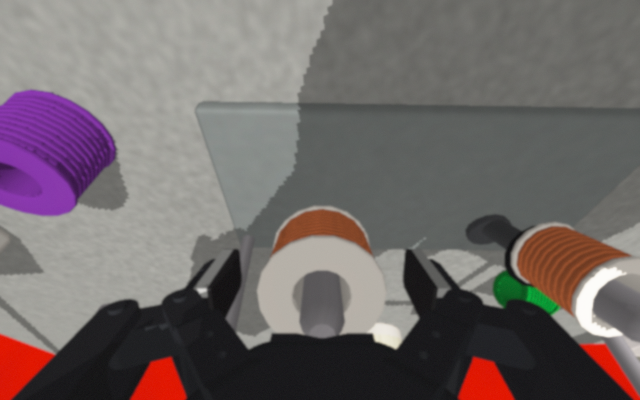

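The open fingers straddle the wide reel, with its flange centred at (322,290), equal gaps on both sides, and nothing touching. I'll close with 50 N.

```bash
python3 -m jog '[{"rotation":[0,0,0],"translation":[0,0,0],"grip":50},{"rotation":[0,0,0],"translation":[0,0,0],"grip":50},{"rotation":[0,0,0],"translation":[0,0,0],"grip":50},{"rotation":[0,0,0],"translation":[0,0,0],"grip":50},{"rotation":[0,0,0],"translation":[0,0,0],"grip":50},{"rotation":[0,0,0],"translation":[0,0,0],"grip":50},{"rotation":[0,0,0],"translation":[0,0,0],"grip":50}]' 50
```

```text
time: 9.8
ee_pos: [0.5825, -0.3204, 0.0618]
tcp_rot: [-179.8, 30.0, 175.6]
wrist_force: [-7.3, 2.1, 6.9]
opening: 0.0559
grasp_force: 51.2
```

```bash
python3 -m jog '[{"rotation":[0,0,0],"translation":[-3,0.2,5.2],"grip":50},{"rotation":[0,0,0],"translation":[-8,0.6,13.9],"grip":50},{"rotation":[0,0,0],"translation":[-13,1,22.6],"grip":50},{"rotation":[0,0,0],"translation":[-18,1.4,31.3],"grip":50},{"rotation":[0,0,0],"translation":[-23,1.8,40],"grip":50},{"rotation":[0,0,0],"translation":[-28,2.2,48.6],"grip":50},{"rotation":[0,0,0],"translation":[-33,2.6,57.3],"grip":50},{"rotation":[0,0,0],"translation":[-38,3,66],"grip":50},{"rotation":[0,0,0],"translation":[-43,3.4,74.7],"grip":50},{"rotation":[0,0,0],"translation":[-48,3.8,83.4],"grip":50},{"rotation":[0,0,0],"translation":[-50,4,87],"grip":50},{"rotation":[0,0,0],"translation":[-50,4,87],"grip":50},{"rotation":[0,0,0],"translation":[-50,4,87],"grip":50}]'
python3 - <<'E'
from h import *
p,d,c=cam("wrist");save("w4",p);q,_,_=cam("scene")
o=readout.get_obs();print(o["q"])
a=cv2.resize(q[120:300,190:490],(640,384));save("w4",np.vstack([p[200:],a])[:600])
E
```

```text
time: 11.1
ee_pos: [0.5325, -0.3159, 0.1471]
tcp_rot: [-179.9, 30.0, 175.6]
wrist_force: [-0.5, -0.1, -2.9]
opening: 0.0557
grasp_force: 55.1
[-37.93976792 -11.65687431 -20.90582341  55.09640495  15.95183801
 -29.8948518 ]
```

View pics/w4.png

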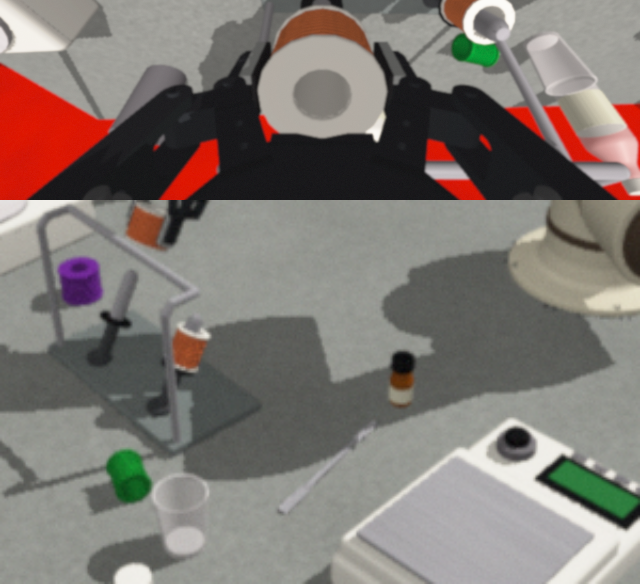

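Reel is clear of the spindle and firmly held; slim reel still seated, tare key up. Retreat, level it, carry toward the pan.

```bash
python3 -m jog '[{"rotation":[0,0,0],"translation":[-15,1,26],"grip":50},{"rotation":[0,0,0],"translation":[-35,4,50],"grip":50},{"rotation":[0,0,0],"translation":[-60,8,75],"grip":50},{"rotation":[0.4,5,0],"translation":[-80,16,100],"grip":50},{"rotation":[0.8,10,0],"translation":[-82,40,105],"grip":50},{"rotation":[1.2,15,0],"translation":[-82,70,105],"grip":50},{"rotation":[1.6,20,0],"translation":[-82,105,105],"grip":50},{"rotation":[2,25,0],"translation":[-82,140,105],"grip":50},{"rotation":[2.4,29.9,0],"translation":[-82,175,105],"grip":50},{"rotation":[2.4,29.9,0],"translation":[-82,210,105],"grip":50},{"rotation":[2.4,29.9,0],"translation":[-82,245,105],"grip":50},{"rotation":[2.4,29.9,0],"translation":[-82,280,105],"grip":50},{"rotation":[2.4,29.9,0],"translation":[-82,315,105],"grip":50},{"rotation":[2.4,29.9,0],"translation":[-82,350,105],"grip":50},{"rotation":[2.4,29.9,0],"translation":[-82,385,105],"grip":50},{"rotation":[2.4,29.9,0],"translation":[-82,415,105],"grip":50},{"rotation":[2.4,29.9,0],"translation":[-82,440,105],"grip":50},{"rotation":[2.4,29.9,0],"translation":[-82,440,105],"grip":50},{"rotation":[2.4,29.9,0],"translation":[-82,440,105],"grip":50}]'
python3 - <<'E'
from h import *
z=np.load("top.npz");t,d=z["p"],z["d"];i=imaging.camera_info("top");f=200/np.tan(np.radians(i["vertical_fov"]/2));c=(f,i["cx"],i["cy"],np.array(i["extrinsics"]))
g=t.astype(int);m=(abs(g-[150,148,158]).sum(-1)<60)
mm=np.zeros(m.shape,np.uint8);mm[155:220,170:245]=m[155:220,170:245];mm=cv2.morphologyEx(mm,cv2.MORPH_OPEN,np.ones((3,3)))
n,l,s,ce=cv2.connectedComponentsWithStats(mm);k=1+np.argmax(s[1:,4]);v,u=np.nonzero(l==k)
Q=np.array([atz(c,a,b,.082)[:2]*1000 for a,b in zip(u,v)],np.float32);print("pan",cv2.minAreaRect(Q),t[190,208])
p,d,c=cam("wrist");print(readout.get_obs()["q"].round(1))
for t in("pan","reel_wide"):
    for r in spotter.mark_of("wrist",t): print(t,r,atz(c,*r["uv"],.082).round(3))
E
```

```text
time: 13.1
ee_pos: [0.4506, 0.1245, 0.252]
tcp_rot: [180.0, -0.0, 175.7]
wrist_force: [0.3, 0.1, -4.0]
opening: 0.0556
grasp_force: 55.1
pan ((606.923095703125, 224.08468627929688), (149.7946319580078, 162.1995086669922), 9.534806304145604e-05) [156 155 162]
[15.4 -5.7  1.7 97.5  0.  19.7]
pan {'uv': [358.8, 184.7], 'confidence': 0.52} [0.453 0.167 0.082]
reel_wide {'uv': [322.6, 249.9], 'confidence': 0.71} [0.532 0.12  0.082]
```

```bash
python3 -m jog '[{"rotation":[0,0,0],"translation":[25,15,0],"grip":50},{"rotation":[0,0,0],"translation":[55,35,0],"grip":50},{"rotation":[0,0,0],"translation":[90,60,0],"grip":50},{"rotation":[0,0,0],"translation":[125,80,0],"grip":50},{"rotation":[0,0,0],"translation":[145,95,-15],"grip":50},{"rotation":[0,0,0],"translation":[155,99,-45],"grip":50},{"rotation":[0,0,0],"translation":[155,99,-80],"grip":50},{"rotation":[0,0,0],"translation":[155,99,-110],"grip":50},{"rotation":[0,0,0],"translation":[155,99,-135],"grip":50},{"rotation":[0,0,0],"translation":[155,99,-150],"grip":50},{"rotation":[0,0,0],"translation":[155,99,-154],"grip":50},{"rotation":[0,0,0],"translation":[155,99,-154],"grip":50},{"rotation":[0,0,0],"translation":[155,99,-154],"grip":50}]'
python3 - <<'E'
from h import *
q,d,c=cam("scene");k=proj(c,[.606,.224,.11])[0].astype(int);print(k)
save("s5",cv2.resize(q[k[1]-60:k[1]+60,k[0]-80:k[0]+80],(640,480),interpolation=cv2.INTER_CUBIC))
E
```

```text
time: 14.55
ee_pos: [0.6063, 0.2231, 0.1]
tcp_rot: [179.9, 0.1, 175.6]
wrist_force: [0.2, -0.4, -2.9]
opening: 0.0557
grasp_force: 55.1
[411 264]
```

View pics/s5.png

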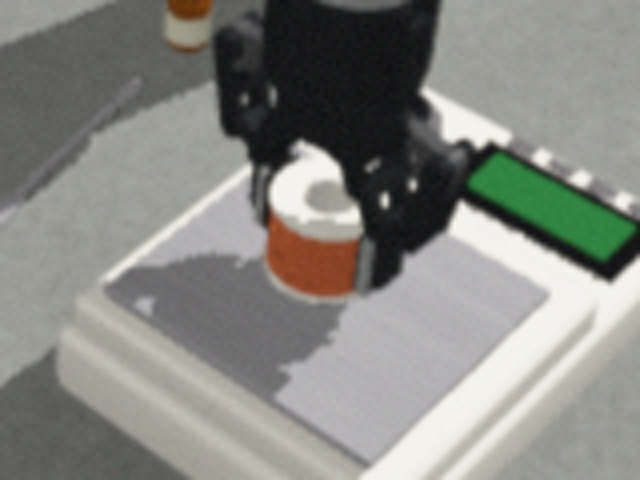

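The reel hangs upright at crop (318,225), just above the middle of the pan. I'll lower it gently.

```bash
python3 -m jog '[{"rotation":[0,0,0],"translation":[0,0,-4],"grip":50},{"rotation":[0,0,0],"translation":[0,0,-8],"grip":50},{"rotation":[0,0,0],"translation":[0,0,-10],"grip":50},{"rotation":[0,0,0],"translation":[0,0,-11],"grip":50},{"rotation":[0,0,0],"translation":[0,0,-12],"grip":50},{"rotation":[0,0,0],"translation":[0,0,-12],"grip":50},{"rotation":[0,0,0],"translation":[0,0,-12],"grip":50}]'
```

```text
time: 15.3
ee_pos: [0.6056, 0.223, 0.0864]
tcp_rot: [180.0, -0.0, 175.6]
wrist_force: [0.7, 1.1, -2.8]
opening: 0.0554
grasp_force: 55.1
```

```bash
python3 -m jog '[{"rotation":[0,0,0],"translation":[0,0,-1],"grip":50},{"rotation":[0,0,0],"translation":[0,0,-1],"grip":50},{"rotation":[0,0,0],"translation":[0,0,-1],"grip":50}]';python3 -m jog '[{"rotation":[0,0,0],"translation":[0,0,-1],"grip":50},{"rotation":[0,0,0],"translation":[0,0,-1],"grip":50},{"rotation":[0,0,0],"translation":[0,0,-1],"grip":50}]'
```

```text
time: 15.6
ee_pos: [0.6057, 0.2231, 0.0862]
tcp_rot: [180.0, 0.0, 175.6]
wrist_force: [-2.9, -2.5, 6.5]
opening: 0.0559
grasp_force: 55.7
time: 15.9
ee_pos: [0.6057, 0.2231, 0.0861]
tcp_rot: [179.9, 0.1, 175.6]
wrist_force: [-6.1, -1.6, 10.8]
opening: 0.056
grasp_force: 56.2
```

Contact is made: the vertical force went from -3 to +11 N. Release and withdraw.

```bash
python3 -m jog '[{"rotation":[0,0,0],"translation":[0,0,1],"grip":58},{"rotation":[0,0,0],"translation":[0,0,1],"grip":64},{"rotation":[0,0,0],"translation":[0,0,1],"grip":72},{"rotation":[0,0,0],"translation":[0,0,1],"grip":82},{"rotation":[0,0,0],"translation":[0,0,1],"grip":85},{"rotation":[0,0,0],"translation":[0,0,1],"grip":85},{"rotation":[0,0,0],"translation":[0,0,1],"grip":85},{"rotation":[0,0,0],"translation":[0,0,20],"grip":85},{"rotation":[0,0,0],"translation":[0,0,50],"grip":85},{"rotation":[0,0,0],"translation":[0,0,90],"grip":85},{"rotation":[0,0,0],"translation":[-40,0,130],"grip":85},{"rotation":[0,0,0],"translation":[-80,0,150],"grip":85},{"rotation":[0,0,0],"translation":[-120,0,150],"grip":85},{"rotation":[0,0,0],"translation":[-120,0,150],"grip":85}]'
python3 - <<'E'
from h import *
q,d,c=cam("scene");k=proj(c,[.606,.224,.11])[0].astype(int)
t,d,c=cam("top");P=cloud(d,c)
A=P[(P[...,2]>.115)&(P[...,2]<.14)&(abs(P[...,0]-.606)<.08)&(abs(P[...,1]-.224)<.08)];print(len(A),A.mean(0).round(4),A.min(0).round(3),A.max(0).round(3))
save("f",cv2.resize(q[120:320,190:490],(780,520),interpolation=cv2.INTER_CUBIC))
E
```

```text
time: 17.3
ee_pos: [0.4822, 0.223, 0.2363]
tcp_rot: [179.9, 0.1, 175.7]
wrist_force: [0.9, 0.4, -0.1]
opening: 0.0853
grasp_force: 0.0
296 [0.6032 0.2221 0.1254] [0.575 0.195 0.115] [0.629 0.25  0.13 ]
```

View pics/f.png

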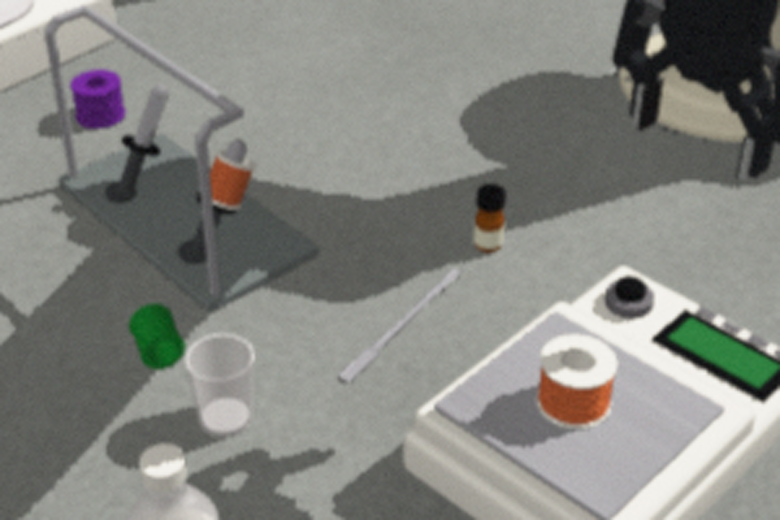

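The reel stands flat at crop (577,380), about 4 mm from the pan's centre by the depth data. The slim reel is still seated at (230,178), the tare key is up, the bystanders are unmoved, and the gripper is clear.

```bash
python3 -c "
from workcell import bot
print(bot.job_done())"
```

```text
the job is handed in; nothing more can be done
None
```

The job is handed in: I pressed the tare key with the pan empty, and the wide reel now stands upright and released about 4 mm from the pan's centre, with the slim reel still seated and nothing else disturbed; no verdict came back.

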